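# Mount a bobbin between the cones of a coil winder

## Task

Mount the larger of the two empty bobbins on the coil winder: slip it over the end of the spindle up to the headstock's cone, then slide the tailstock up until its tapered centre is fully home in the bobbin's mouth and the bobbin sits snug and true between the two cones. Leave everything else on the desk where it is.

Things in the scene. Friction and masses are not known exactly. Their poses are not given: they have to be found in the camera images.
- bobbin: The larger bobbin: empty brown transformer former, 50 g. Square tube 50 mm long (outside 28 x 28, bore 24 x 24 mm, open through), a square flange 48 x 48 x 2.5 mm at each end, 45 mm free between. Origin at its centre; y along the bore. Starts bore level, z up, origin 24 mm up. Ends alike. Can be gripped from above by the tube between the flanges (28 mm, closing along its x).
- bobbin_end_a (a point): Centre of the mouth of the larger bobbin's bore at its +y end, 25 mm from its origin, in the plane of the flange's outer face.
- bobbin_end_b (a point): Centre of the mouth at its -y end, likewise.
- winder: Cast-iron hand coil winder, fixed. Bed 86 x 372 mm, top 40 mm up, winder y = -175 to 197 mm. Origin on the desk under the bed; y runs along the bed to the headstock, z up. Spindle axis: x = 0, z = 100 mm, along y. Headstock: y = 106 to 178 mm, x = -31 to 70 mm, 132 mm high. Geared crank beyond it, y 180 to 255 mm, turns the spindle; it need not be touched.
- spindle_tip (a point): Centre of the free end of the spindle's plain round nose: 18 mm diameter, end rim rounded 3 mm, level, pointing from the headstock to winder -y; its end is at winder y = 46 mm, 100 mm up.
- cone_nose (a point): On the spindle axis at winder y = 76 mm, where the nose meets the headstock's brass cone, which widens from radius 9 mm here to 18 mm at y = 96 mm.
- bobbin_seat (a point): Where the larger bobbin's centre comes to lie once snug between the cones, its bore along the spindle: winder y = 58.5 mm, on the axis. Let go before the tailstock is home, it hangs on the nose about 3 mm low.
- tailstock (a joint): Slide of the tailstock along the bed, m: 0 fully back, growing towards the headstock (winder +y), stop at 0.111. It drags with about 3 N and stays where it is left. With the larger bobbin snug between the cones it reads 0.108 to 0.110; a push of about 8 N is enough. The tailstock is 120 mm high, 56 mm wide and 44 mm long without centre and knob.
- tail_tip (a point): Tip of the tailstock's brass tapered centre, on the spindle axis, pointing to winder +y; at winder y = -65 mm + joint value. The taper has radius 6 mm at the tip and 16.2 mm 17 mm behind it.
- tail_knob (a point): Centre of the rear face of the steel knob (32 mm diameter) at the tailstock's back, on the spindle axis (100 mm up), 85 mm behind the tip, facing winder -y: a place to push. Nothing stands behind it above the bed.
- small_bobbin: The smaller bobbin, same make: tube 34 mm long, bore 12 x 12 mm (too small for the spindle), flanges 32 x 32 mm. Origin at its centre, y along the bore. To be left alone.
- valve: Glass bulb valve standing on its base, 100 mm high, 39 mm across. Origin under its base. To be left alone.
- terminal_strip: Bakelite terminal strip, 22 x 90 x 15 mm, long side along its y. Origin under its centre. To be left alone.
- dial_knob: Chrome dial knob, 35 mm across, 19 mm high. Origin under its centre. To be left alone.
Not all that is in view belongs to the job. Leave any blue, orange or yellow look-alike of the bobbin alone.

How it is judged:
By the outcome, as a careful person would: the job done as asked, in the order asked, and still so for the second after the job is handed in, with the robot touching nothing.
It also fails if it takes over 56 s, if anything falls off the work surface, if the arm or the gripper's body presses on something with over 40 N, if the wrist force passes 120 N, or if a joint passes its speed limit or range.

## Robot

A 7-joint arm with a two-finger parallel gripper is mounted at the origin on the work surface. World frame = base frame: x ahead of the robot, y to its left, z up, the work surface at z = 0. Lengths are in m, angles in rad, forces in N, time in s.
With the tool pointing down it reaches from about 0.4 to 0.875 m from the base axis. Payload 19.3 kg.
Tool frame: the origin (TCP) lies at the very end of the fingers, on their centre line; the grasp point (between the pads) lies bot.pinch_z behind it (bot.pinch_z is the distance from the TCP to the grasp point, in m); z points along the fingers, y is the line along which they close (so a half turn about z gives the same grasp; the last joint's range is limited). The gripper opens to 85 mm and grips with 20 to 120 N. Pads are 22 mm wide; open, the fingers measure 114 mm over their backs; the gripper's body (76 mm by 85 mm) begins 54 mm behind the grasp point. The pads swing forward as they close: fully open they stand 13 mm farther back than shut.
Start: joints at [-1.315, 0.521, -0.036, 1.599, 0.021, 1.021, -0.113], TCP at [0.2, 0.592, 0.21] pointing down, gripper open.
Joint ranges: [-2.91, 2.91], [-0.3, 2.13], [-1.5, 1.42], [0.17, 2.43], [-1.26, 4.41], [0.16, 1.93], [-2.52, 2.52]. Speed limits (rad/s): [1.89, 1.89, 2.39, 2.39, 3.01, 3.01, 3.01].

## Interface

Orientations are given as [roll, pitch, yaw] about the fixed x, y, z axes, in that order (R = Rz(yaw) Ry(pitch) Rx(roll)).
In Python, from workcell import bot, grab_frame, ticket gives the robot as it stands.
- The arm moves only by the tool arm_command, never from a script. Its argument "commands" is a list of rows, each a list of 3 entries, a list of its own where there are three numbers: the shift along the world's x, y, z in mm, then the turn about the world's z in rad, then the gripper command: -1 is fully open, 1 is shut, values between are in proportion. In form: [[[tx, ty, tz], roll, fingers], ...]. A call has 1 to 20 rows; each row shifts and turns the commanded pose from where the row before left it; what a row does not reach is not made up. A row lasts 1/10 s, in which the tool goes at most 50 mm and 8.59 degrees, less where a joint would pass 70% of its speed; a pose out of reach is approached as far as the arm can. A call with a gripper value outside its range is refused whole. The fingers move at their own pace and stop on an object; "newtons" is the grip in N (left out, the last holds). Time passes only in rows, so rows that do not move let the fingers close. It gives the time, the measured TCP pose, the force, the opening and the grip force at its end, in the units of the state.
- bot.observe(): the state, without advancing time (a new reading comes with each control period).
- grab_frame(name): name is "scene" or "top" or "wrist"; returns a dict with "image" (480x640x3 uint8, red, green, blue), "vertical_fov" (degrees; the focal length in pixels is half the picture's height over the tangent of half this angle, whatever the lens; pixels are square), "cx", "cy" (the principal point, pixels), "R" (3x3) and "t" (3): a world point X has camera coordinates R X + t. Camera axes: x right, y down, z forward; pixel columns grow to the right and rows downward; lengths in m; the calibration is good to about 2 mm. The wrist camera is an equidistant fisheye: a pixel r from the principal point sees the ray r / f radians off the axis. A picture is of the moment at which its call begins. There is no depth.
- ticket.job_done(): hands the job in; it is judged then, once.
The state is a dict: "clock": time; "qpos": joint angles; "qd": joint speeds; "joint_efforts": joint torques, N m; "position": TCP position; "tool_rot": TCP orientation; "force": force on the tool from outside, world axes, zero at the start; "moment": the same for the moment, N m; "grip_width": finger opening in m; "finger_force": force on a finger pad.
Only numpy, scipy, OpenCV 4.12 (cv2) and the standard library are available. Lean on these libraries where they do the work, as an engineer would, in place of code of your own. Each camera call takes 0.05 s, during which the arm holds its last target. There are 200 camera calls.

## Working session

There is one attempt and no reset: what is moved stays moved. The work goes in short steps, Python scripts to look and compute and a tool call to move; the robot and the scene stay as the last step left them, time stands still between calls to the robot, and variables do not carry over. Pictures are saved under pics/ and viewed, at most 10 in all, crops included, and the job is handed in when it is done.

Besides the shell and the picture viewer there is one more tool, called after ">>>" as name([rows], argument=value, ...), one row to a line, values as JSON. arm_command: Moves the arm, as the interface text tells. Its arguments: {"type":"object","properties":{"commands":{"type":"array"},"newtons":{"type":"number"}},"required":["commands"]}

```bash
mkdir -p pics; cat > h.py <<'E'
import numpy as np, cv2
from workcell import bot, grab_frame, ticket
def ray(fr,u,v,fish=False):
    f=240/np.tan(np.radians(fr["vertical_fov"])/2)
    x,y=(u-fr["cx"])/f,(v-fr["cy"])/f
    if fish:
        r=np.hypot(x,y); d=np.array([x/r*np.sin(r),y/r*np.sin(r),np.cos(r)]) if r>0 else np.array([0,0,1.])
    else: d=np.array([x,y,1.])
    R=np.array(fr["R"]);t=np.array(fr["t"])
    return -R.T@t, R.T@d
def plane(fr,u,v,z,fish=False):
    c,d=ray(fr,u,v,fish); return c+d*(z-c[2])/d[2]
def proj(fr,X,fish=False):
    f=240/np.tan(np.radians(fr["vertical_fov"])/2)
    p=np.array(fr["R"])@np.array(X)+np.array(fr["t"])
    if fish:
        r=np.hypot(p[0],p[1]);th=np.arctan2(r,p[2]);return fr["cx"]+f*th*p[0]/r,fr["cy"]+f*th*p[1]/r
    return fr["cx"]+f*p[0]/p[2],fr["cy"]+f*p[1]/p[2]
def grab(n,name):
    fr=grab_frame(n); cv2.imwrite(f"pics/{name}.png",fr["image"][:,:,::-1]); 
    import pickle; pickle.dump(fr,open(f"pics/{name}.pkl","wb")); return fr
def load(name):
    import pickle; return pickle.load(open(f"pics/{name}.pkl","rb"))
E
python3 - <<'E'
from h import *
for n in("top","scene"):
    f=grab(n,n+"1"); R=np.array(f["R"]);print(n,f["vertical_fov"],f["cx"],f["cy"],(-R.T@np.array(f["t"])).round(3),R.round(2).tolist())
s=bot.observe();print(s["position"],s["tool_rot"],bot.pinch_z,s["clock"],s["grip_width"])
E
```

```text
top 44.13380452894185 310.0743232745815 236.2872363472778 [ 0.342 -0.075  1.26 ] [[-0.02, -1.0, 0.0], [-0.99, 0.02, -0.13], [0.13, -0.01, -0.99]]
scene 52.37288119527386 317.63241331204307 233.43285847393216 [ 0.824 -0.567  0.69 ] [[0.84, 0.55, -0.02], [0.37, -0.6, -0.71], [-0.4, 0.58, -0.7]]
[0.19998391 0.59181097 0.20977396] [-3.14056738e+00  8.52003113e-05  2.81578185e+00] 0.0187 0.1 0.08519160593346356
```

View pics/top1.png

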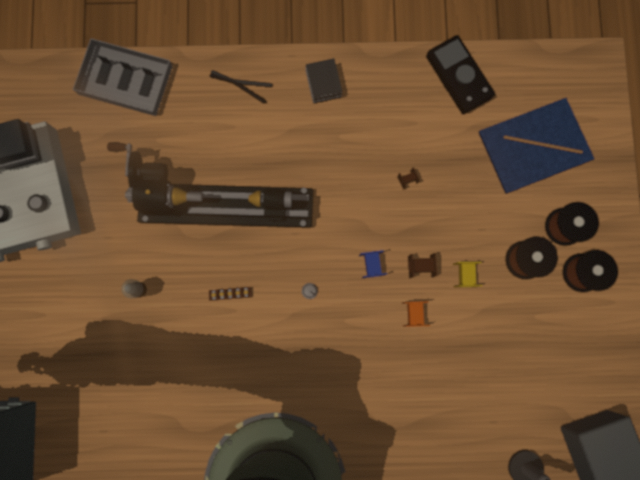

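View pics/scene1.png

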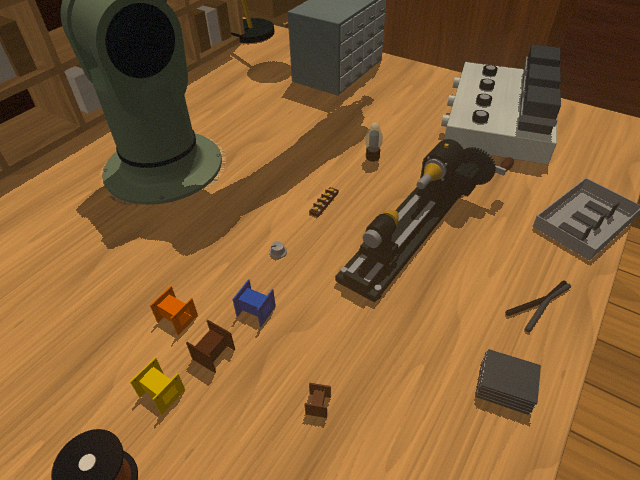

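Top view, with image left being world +y and image up being +x:
- **Winder:** spans (130–315, 150–227), headstock at left near (150,190), tailstock near (270,198).
- **Brown candidates:** (424,265) and (409,178). The one at (424,265) is the larger, with its bore roughly along world y. The one at (409,178) is the small bobbin.
- **Look-alikes:** blue (374,264), yellow (468,273) and orange (417,313). I'll leave these alone.

I'll confirm in one enlarged crop.

```bash
python3 - <<'E'
from h import *
t=load("top1");s=load("scene1")
up=lambda im,x,y,w,h,W,H:cv2.resize(im[y:y+h,x:x+w],(W,H),interpolation=cv2.INTER_CUBIC)
a=up(t["image"],120,140,200,100,800,400)
b=up(t["image"],394,240,67,50,267,200); c=up(s["image"],180,315,67,50,266,200); d=up(s["image"],330,215,90,68,267,200)
im=np.vstack([a,np.hstack([b,c,d])]); im=np.clip(im*1.6,0,255).astype(np.uint8)
cv2.imwrite("pics/c1.png",im[:,:,::-1])
# brown mask big bobbin in top
I=t["image"].astype(int); lum=I.sum(2)
m=((lum<170)&(I[:,:,0]>I[:,:,2])).astype(np.uint8)
for (x,y,w,h) in [(400,245,48,42)]:
    mm=np.zeros_like(m);mm[y:y+h,x:x+w]=m[y:y+h,x:x+w]
    cs,_=cv2.findContours(mm,cv2.RETR_EXTERNAL,cv2.CHAIN_APPROX_NONE)
    k=max(cs,key=cv2.contourArea);print(cv2.contourArea(k),cv2.minAreaRect(k),cv2.boundingRect(k))
    (u,v),_,_=cv2.minAreaRect(k);print(plane(t,u,v,.038))
# winder bed outline
mm=np.zeros_like(m);mm[183:230,120:320]=(lum<150)[183:230,120:320]
for nm,p,z in [("bed nearR",(313,226),.04),("bed farR",(313,188),.04),("bed nearL",(139,221),.04)]: print(nm,plane(t,*p,z))
E
```

```text
455.5 ((423.56494140625, 265.4288635253906), (22.06812286376953, 30.695579528808594), 87.39744567871094) (408, 254, 32, 24)
[ 0.43772467 -0.3161932   0.038     ]
bed nearR [ 0.52467675 -0.08916648  0.04      ]
bed farR [ 0.60538165 -0.09093842  0.04      ]
bed nearL [0.54274786 0.2730857  0.04      ]
```

View pics/c1.png

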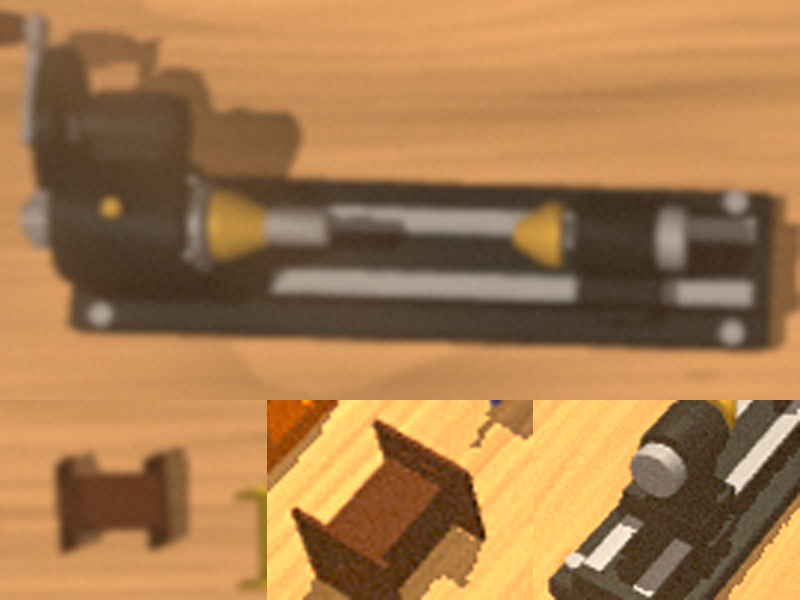

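The crop confirms it: the brown bobbin at (424,265) is the large former with wide flanges. In top-view pixels, the spindle tip is at about (202,197), the cone/nose joint at (186.5,196.5) and the tail tip at (248,199). Moving above the bobbin for a close look.

>>> arm_command([
  [[45,-10,0],0,-1],
  [[45,-20,0],0,-1],
  [[40,-30,5],-0.14,-1],
  [[30,-40,5],-0.14,-1],
  [[30,-40,5],-0.14,-1],
  [[30,-40,5],-0.14,-1],
  [[30,-40,0],-0.14,-1],
  [[20,-45,0],-0.14,-1],
  [[20,-45,0],-0.14,-1],
  [[10,-45,0],-0.14,-1],
  [[0,-45,0],-0.125,-1],
  [[0,-45,0],0,-1],
  [[0,-45,0],0,-1],
  [[0,-45,0],0,-1],
  [[0,-45,0],0,-1],
  [[0,-45,0],0,-1],
  [[-10,-45,0],0,-1],
  [[-10,-45,0],0,-1],
  [[-20,-45,0],0,-1],
  [[-20,-45,0],0,-1],
])

```text
clock: 2.1
position: [0.4384, -0.2137, 0.2301]
tool_rot: [-3.141, 0.0, 1.571]
force: [0.9, 0.3, -0.2]
grip_width: 0.085
finger_force: 0.0
```

>>> arm_command([
  [[0,-40,0],0,-1],
  [[0,-40,0],0,-1],
  [[0,-30,0],0,-1],
  [[0,0,0],0,-1],
  [[0,0,0],0,-1],
])

```text
clock: 2.6
position: [0.439, -0.3223, 0.2298]
tool_rot: [-3.141, -0.0, 1.57]
force: [0.3, 0.1, -0.4]
grip_width: 0.0854
finger_force: 0.0
```

```bash
python3 - <<'E'
from h import *
t=load("top1")
for nm,p,z in [("tip",(202,197),.1),("nose",(186.5,196.5),.1),("tail",(248.25,199),.1)]: print(nm,plane(t,*p,z).round(4))
f=grab("wrist","w1");R=np.array(f["R"]);print(f["vertical_fov"],f["cx"],f["cy"],(-R.T@np.array(f["t"])).round(3),R.round(2).tolist())
s=bot.observe();print(s["position"],s["tool_rot"],s["qpos"],s["clock"],s["force"])
E
```

```text
tip [0.5787 0.1314 0.1   ]
nose [0.5804 0.1622 0.1   ]
tail [0.5728 0.0393 0.1   ]
65.70646984690485 322.99346474171404 240.815618028943 [ 0.438 -0.242  0.394] [[1.0, -0.0, -0.0], [-0.0, -0.95, 0.31], [-0.0, -0.31, -0.95]]
[ 0.43933244 -0.32156111  0.22985553] [-3.14100884e+00 -6.18118385e-04  1.57082215e+00] [ 0.14723829  0.41192902  0.50996393  1.81045473 -0.23760879  0.98092147
  0.75495826] 2.65 [0.28917551 0.21880361 0.54633757]
```

View pics/w1.png

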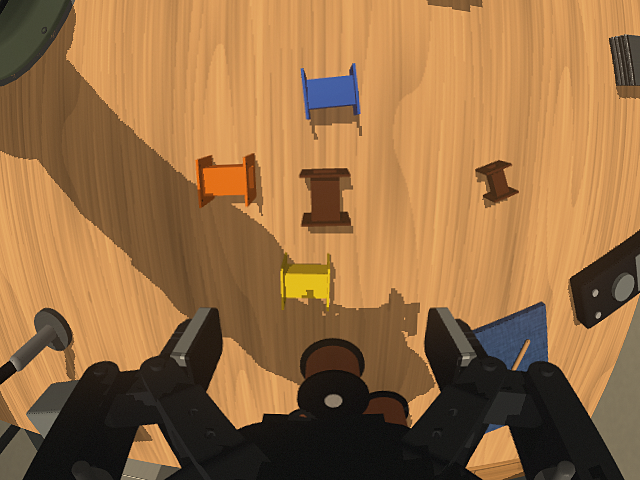

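Wrist view: the large brown bobbin is at (325,197), with its bore nearly vertical in the image (world y). Blue is at (332,92), orange at (226,181) and yellow at (306,280), all clear of the fingers. I'll compute the offset.

```bash
python3 - <<'E'
from h import *
f=load("w1");I=f["image"].astype(int)
m=((I.sum(2)<200)).astype(np.uint8);mm=np.zeros_like(m);mm[160:235,290:362]=m[160:235,290:362]
mm=cv2.morphologyEx(mm,cv2.MORPH_OPEN,np.ones((3,3)))
k=max(cv2.findContours(mm,cv2.RETR_EXTERNAL,cv2.CHAIN_APPROX_NONE)[0],key=cv2.contourArea);print(cv2.boundingRect(k))
for v in range(166,230,3):
    x=np.where(mm[v])[0]; 
    if len(x): print(v,x[0],x[-1],end='; ')
print()
def tube(v):
    x=np.where(mm[v])[0]; return plane(f,x[0]-.5,v,.038,True),plane(f,x[-1]+.5,v,.038,True)
for v in(188,198,208): a,b=tube(v);print(a.round(4),b.round(4),((a+b)/2).round(4))
x,y,w,h=cv2.boundingRect(k)
print("low",plane(f,326,y+h,.048,True),"up",plane(f,325,y,0,True))
E
```

```text
(300, 169, 51, 57)
169 306 346; 172 301 348; 175 300 348; 178 310 338; 181 311 338; 184 311 338; 187 311 338; 190 312 339; 193 312 339; 196 312 339; 199 312 339; 202 312 339; 205 312 339; 208 312 339; 211 312 339; 214 304 347; 217 303 348; 220 302 349; 223 302 350; 
[ 0.4259 -0.3043  0.038 ] [ 0.453  -0.3044  0.038 ] [ 0.4394 -0.3044  0.038 ]
[ 0.4267 -0.3143  0.038 ] [ 0.4541 -0.3143  0.038 ] [ 0.4404 -0.3143  0.038 ]
[ 0.4267 -0.3243  0.038 ] [ 0.4542 -0.3243  0.038 ] [ 0.4404 -0.3243  0.038 ]
low [ 0.44084055 -0.33991412  0.048     ] up [ 0.44010904 -0.29039739  0.        ]
```

>>> arm_command([
  [[1,6,-40],0.03,-1],
  [[0,0,-40],0,-1],
  [[0,0,-40],0,-1],
  [[0,0,-40],0,-1],
  [[0,0,-30],0,-1],
  [[0,0,-20],0,-1],
  [[0,0,-10],0,-1],
  [[0,0,0],0,-1],
  [[0,0,0],0,1],
  [[0,0,0],0,1],
  [[0,0,0],0,1],
  [[0,0,0],0,1],
  [[0,0,0],0,1],
  [[0,0,0],0,1],
  [[0,0,0],0,1],
  [[0,0,0],0,1],
], newtons=35)

```text
clock: 4.25
position: [0.4408, -0.3163, 0.0109]
tool_rot: [3.141, 0.0, 1.601]
force: [-1.2, 2.0, 10.8]
grip_width: 0.0269
finger_force: 33.8
```

>>> arm_command([
  [[0,0,10],0,1],
  [[0,0,30],0,1],
  [[0,0,40],0,1],
  [[5,10,45],0,1],
  [[10,20,45],0,1],
  [[10,30,40],-0.04,1],
  [[15,40,0],-0.045,1],
  [[15,45,0],0,1],
  [[15,45,0],0,1],
  [[15,45,0],0,1],
  [[15,45,0],0,1],
  [[15,45,0],0,1],
  [[10,45,0],0,1],
  [[10,40,0],0,1],
  [[0,22,0],0,1],
  [[0,0,0],0,1],
  [[0,0,0],0,1],
  [[0,0,0],0,1],
])

```text
clock: 6.05
position: [0.5751, 0.1138, 0.2196]
tool_rot: [3.141, 0.0, 1.514]
force: [0.6, -0.2, -0.2]
grip_width: 0.027
finger_force: 35.1
```

```bash
python3 - <<'E'
from h import *
f=grab("wrist","w2");s=bot.observe();print(s["position"],s["tool_rot"],s["force"],s["grip_width"],s["finger_force"])
for X in [(.5787,.1314,.1),(.5804,.1622,.1),(.5728,.0393,.1)]:print(proj(f,X,True))
E
```

```text
[0.57518016 0.11383241 0.21961202] [3.14125916e+00 1.44079311e-04 1.51401807e+00] [-0.08764325  0.05594864 -0.65930971] 0.026505890784141777 35.091859102249146
(np.float64(327.4287946630164), np.float64(203.99509993836926))
(np.float64(327.46122947440847), np.float64(164.7567345873585))
(np.float64(326.2400012381753), np.float64(308.92979394753456))
```

View pics/w2.png

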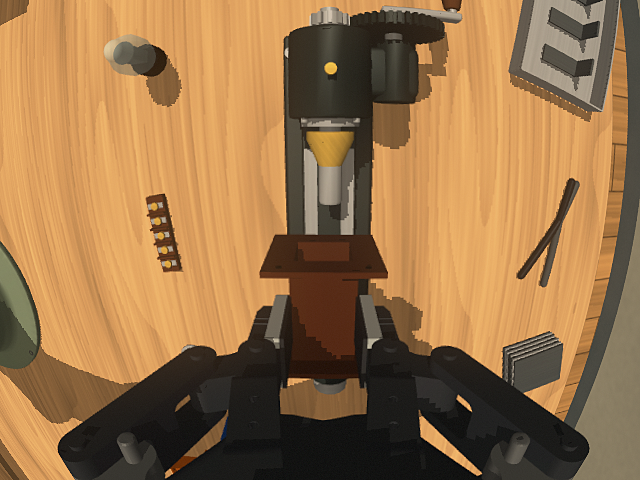

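Wrist view: the bobbin is held straight, with its front flange at (260–388, 236–278). The spindle nose ends at about (329,205) and meets the cone at (329,166). I'll measure both edges.

```bash
python3 - <<'E'
from h import *
f=load("w2");I=f["image"].astype(int);g=I.sum(2)
# nose edges at axis height
for v in(172,180,188,196):
    print(v,[(u,g[v,u]) for u in range(312,348,2)])
def edge(v,lo,hi):
    d=np.abs(np.diff(g[v,lo:hi])); return lo+d.argmax()+.5
P=proj(f,(.5752,.1388,.2327+.024),True);print("flange top +y edge expected",P)
# flange corners
m=((I[:,:,0]>I[:,:,2]*1.6)&(g<230)).astype(np.uint8)
for v in range(232,282,4):
    x=np.where(m[v,240:410])[0]+240; print(v,(x[0],x[-1]) if len(x) else None,end='; ')
print()
for v in (240,275):
    pass
print("col327",[(v,int(g[v,329])) for v in range(196,216)])
print("col329 cone",[(v,I[v,329].tolist()) for v in range(158,174,2)])
E
```

```text
172 [(312, np.int64(490)), (314, np.int64(497)), (316, np.int64(510)), (318, np.int64(195)), (320, np.int64(383)), (322, np.int64(425)), (324, np.int64(460)), (326, np.int64(474)), (328, np.int64(485)), (330, np.int64(488)), (332, np.int64(458)), (334, np.int64(433)), (336, np.int64(416)), (338, np.int64(354)), (340, np.int64(307)), (342, np.int64(271)), (344, np.int64(277)), (346, np.int64(294))]
180 [(312, np.int64(487)), (314, np.int64(489)), (316, np.int64(513)), (318, np.int64(200)), (320, np.int64(396)), (322, np.int64(429)), (324, np.int64(462)), (326, np.int64(480)), (328, np.int64(485)), (330, np.int64(477)), (332, np.int64(450)), (334, np.int64(424)), (336, np.int64(404)), (338, np.int64(345)), (340, np.int64(293)), (342, np.int64(267)), (344, np.int64(278)), (346, np.int64(287))]
188 [(312, np.int64(483)), (314, np.int64(488)), (316, np.int64(501)), (318, np.int64(190)), (320, np.int64(396)), (322, np.int64(432)), (324, np.int64(464)), (326, np.int64(481)), (328, np.int64(470)), (330, np.int64(467)), (332, np.int64(443)), (334, np.int64(418)), (336, np.int64(398)), (338, n
[... 811 characters left out ...]
256 (np.int64(266), np.int64(380)); 260 (np.int64(265), np.int64(382)); 264 (np.int64(263), np.int64(384)); 268 (np.int64(261), np.int64(385)); 272 (np.int64(260), np.int64(387)); 276 (np.int64(260), np.int64(387)); 280 (np.int64(289), np.int64(368)); 
col327 [(196, 466), (197, 465), (198, 463), (199, 465), (200, 462), (201, 466), (202, 457), (203, 459), (204, 432), (205, 133), (206, 103), (207, 119), (208, 122), (209, 120), (210, 119), (211, 162), (212, 198), (213, 193), (214, 197), (215, 190)]
col329 cone [(158, [200, 150, 61]), (160, [200, 150, 61]), (162, [195, 148, 62]), (164, [194, 144, 59]), (166, [190, 150, 81]), (168, [178, 168, 150]), (170, [178, 167, 148]), (172, [179, 166, 147])]
```

```bash
python3 - <<'E'
from h import *
f=load("w2")
for v in(172,188,204.5): print(v,plane(f,330.3,v,.1,True).round(4), plane(f,318.8,v,.1,True).round(4),plane(f,341.8,v,.1,True).round(4))
print("cone",plane(f,330,166.5,.1+.009,True).round(4),"tip",plane(f,330,205,.1,True).round(4),"tip upper",plane(f,330,204.5,.106,True).round(4))
a=plane(f,259.5,276,.2567,True);b=plane(f,388,276,.2567,True);print("flange top",a,b,(a+b)/2)
a=plane(f,273.5,238,.2087,True);b=plane(f,373.5,238,.2087,True);print("flange bot",a,b,(a+b)/2)
E
```

```text
172 [0.5823 0.1565 0.1   ] [0.5735 0.157  0.1   ] [0.5911 0.156  0.1   ]
188 [0.5816 0.144  0.1   ] [0.5727 0.1445 0.1   ] [0.5905 0.1435 0.1   ]
204.5 [0.5809 0.1309 0.1   ] [0.5719 0.1314 0.1   ] [0.5899 0.1304 0.1   ]
cone [0.5821 0.1618 0.109 ] tip [0.5807 0.1305 0.1   ] tip upper [0.5806 0.1322 0.106 ]
flange top [0.55164332 0.13984024 0.2567    ] [0.60003595 0.1370671  0.2567    ] [0.57583964 0.13845367 0.2567    ]
flange bot [0.5509417  0.13965575 0.2087    ] [0.6006914  0.13681546 0.2087    ] [0.57581655 0.13823561 0.2087    ]
```

>>> arm_command([
  [[3.5,-19.5,0],0,1],
  [[0,0,-40],0,1],
  [[0,0,-40],0,1],
  [[0,0,-30],0,1],
  [[0,0,-15],0,1],
  [[0,0,-8],0,1],
  [[0,0,0],0,1],
  [[0,0,0],0,1],
])

```text
clock: 6.9
position: [0.5794, 0.0956, 0.0874]
tool_rot: [3.14, -0.0, 1.515]
force: [0.6, 0.2, -0.0]
grip_width: 0.0268
finger_force: 35.1
```

```bash
python3 - <<'E'
from h import *
f=grab("wrist","w3");g=grab("scene","s3");s=bot.observe();print(s["position"],s["tool_rot"],s["force"],s["finger_force"])
up=lambda im,x,y,w,h,W,H:cv2.resize(im[y:y+h,x:x+w],(W,H),interpolation=cv2.INTER_CUBIC)
a=up(f["image"],240,130,160,240,400,600);b=up(g["image"],370,140,107,160,400,600)
cv2.imwrite("pics/c3.png",np.clip(np.hstack([a,b])*1.4,0,255).astype(np.uint8)[:,:,::-1])
E
```

```text
[0.57939442 0.095807   0.08745196] [ 3.13983554e+00 -6.53587208e-04  1.51579229e+00] [ 0.26245367  0.06845154 -1.04436929] 35.07101655006409
```

View pics/c3.png

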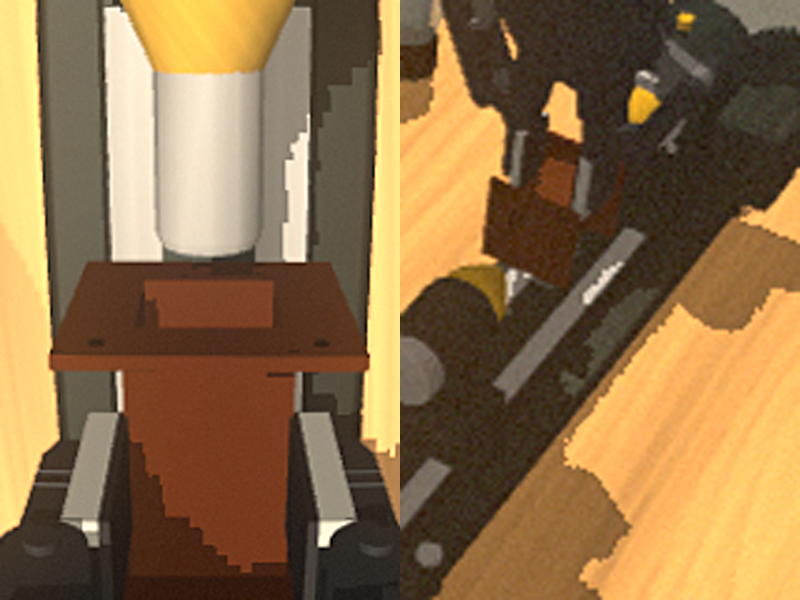

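The nose (crop x 158–263) and the bore mouth (145–272) share a centre near 210, and the height scale agrees, so they are aligned. Sliding on.

>>> arm_command([
  [[0.3,5,0],0,1],
  [[0.3,5,0],0,1],
  [[0.3,5,0],0,1],
  [[0.3,5,0],0,1],
  [[0,0,0],0,1],
])

```text
clock: 7.5
position: [0.5798, 0.1168, 0.0861]
tool_rot: [-3.141, -0.0, 1.517]
force: [-0.8, 0.3, -0.3]
grip_width: 0.0266
finger_force: 35.1
```

>>> arm_command([
  [[0.3,5,0],0,1],
  [[0.3,5,0],0,1],
  [[0.3,5,0],0,1],
  [[0.2,4,0],0,1],
  [[0,0,0],0,1],
])

```text
clock: 8.0
position: [0.5809, 0.1355, 0.0861]
tool_rot: [-3.142, -0.0, 1.517]
force: [0.3, -0.2, -0.2]
grip_width: 0.0264
finger_force: 35.1
```

>>> arm_command([
  [[0.1,2,0],0,1],
  [[0.1,2,0],0,1],
  [[0,1,0],0,1],
  [[0,0,0],0,1],
])

```text
clock: 8.4
position: [0.5812, 0.1398, 0.0862]
tool_rot: [-3.142, -0.0, 1.516]
force: [0.4, 0.4, -0.4]
grip_width: 0.0263
finger_force: 35.1
```

>>> arm_command([
  [[0,1,0],0,1],
  [[0,0,0],0,1],
])

```text
clock: 8.6
position: [0.5812, 0.1407, 0.0862]
tool_rot: [-3.142, -0.0, 1.516]
force: [0.1, -0.4, -0.2]
grip_width: 0.0264
finger_force: 35.1
```

>>> arm_command([
  [[0,1,0],0,1],
  [[0,0,0],0,1],
])

```text
clock: 8.8
position: [0.5812, 0.1416, 0.0862]
tool_rot: [3.142, 0.0, 1.516]
force: [0.5, -0.1, 0.3]
grip_width: 0.0268
finger_force: 35.2
```

>>> arm_command([
  [[0,1,0],0,1],
  [[0,0,0],0,1],
])

```text
clock: 9.0
position: [0.5814, 0.1423, 0.0863]
tool_rot: [3.141, 0.0, 1.515]
force: [0.6, -3.7, 1.4]
grip_width: 0.0267
finger_force: 35.3
```

>>> arm_command([
  [[0,0.7,0],0,1],
  [[0,0,0],0,1],
])

```text
clock: 9.2
position: [0.5814, 0.1427, 0.0863]
tool_rot: [3.141, 0.001, 1.515]
force: [0.6, -5.2, 2.9]
grip_width: 0.0268
finger_force: 35.4
```

>>> arm_command([
  [[0,0.7,0],0,1],
  [[0,0,0],0,1],
])

```text
clock: 9.4
position: [0.5815, 0.143, 0.0864]
tool_rot: [3.141, 0.001, 1.515]
force: [1.1, -7.9, 3.1]
grip_width: 0.0269
finger_force: 35.5
```

The bobbin is against the cone, with about 8 N of reaction. Releasing, lifting, and moving behind the tailstock knob.

>>> arm_command([
  [[0,0,0],0,-0.1],
  [[0,0,0],0,-0.1],
  [[0,0,0],0,-0.1],
  [[0,0,0],0,-0.1],
  [[0,0,0],0,-0.1],
  [[0,0,10],0,-0.1],
  [[0,0,30],0,-0.1],
  [[0,0,40],0,-0.1],
  [[0,0,50],0,-0.1],
  [[-2,-20,0],0,1],
  [[-2,-40,0],0,1],
  [[-2,-45,0],0,1],
  [[-2,-45,0],0,1],
  [[-2,-45,0],0,1],
  [[-2,-40,0],0,1],
  [[0,0,0],0,1],
  [[0,0,0],0,1],
  [[0,0,0],0,1],
])

```text
clock: 11.2
position: [0.5694, -0.0899, 0.2165]
tool_rot: [3.141, -0.001, 1.517]
force: [-0.9, 0.5, -0.1]
grip_width: -0.0001
finger_force: 0.0
```

```bash
python3 - <<'E'
from h import *
f=grab("wrist","w4");g=grab("top","t4");k=grab("scene","s4");s=bot.observe();print(s["position"],s["tool_rot"],s["force"],s["grip_width"])
up=lambda im,x,y,w,h,W,H:cv2.resize(im[y:y+h,x:x+w],(W,H),interpolation=cv2.INTER_CUBIC)
a=f["image"][0:480,200:440];a=cv2.resize(a,(300,600));b=up(g["image"],120,140,200,120,500,300);c=up(k["image"],330,120,200,120,500,300)
cv2.imwrite("pics/c4.png",np.clip(np.hstack([a,np.vstack([b,c])])*1.4,0,255).astype(np.uint8)[:,:,::-1])
E
```

```text
[ 0.56935215 -0.08979618  0.21627438] [ 3.14158942e+00 -2.71077107e-04  1.51740580e+00] [0.17370179 0.87939262 0.15847435] -0.0003047112148077713
```

View pics/c4.png

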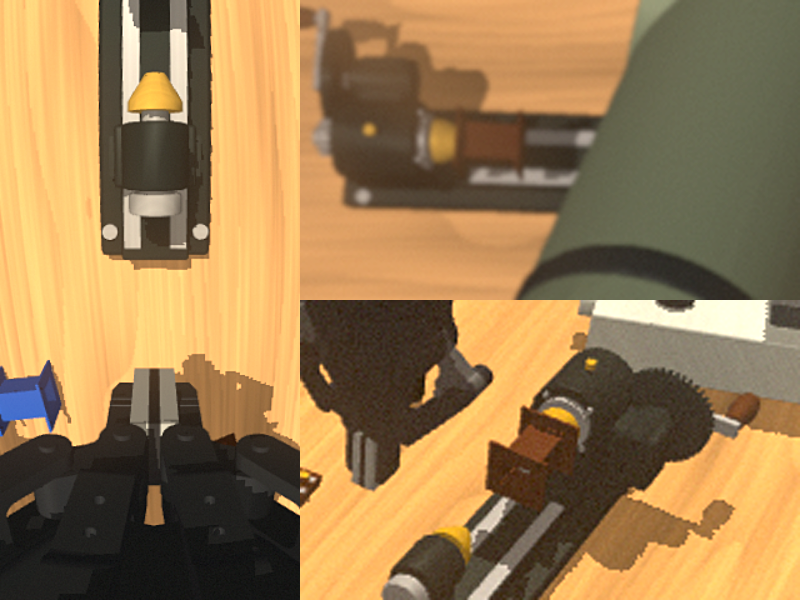

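The bobbin hangs on the spindle against the cone. The shut fingers line up in x with the knob (crop x ≈ 155 for both). Descending behind the knob.

>>> arm_command([
  [[0,0,-40],0,1],
  [[0,0,-40],0,1],
  [[0,0,-30],0,1],
  [[0,0,-15],0,1],
  [[0,0,-7],0,1],
  [[0,0,0],0,1],
  [[1,12,0],0,1],
  [[0.5,8,0],0,1],
  [[0.3,4,0],0,1],
  [[0,0,0],0,1],
])

```text
clock: 12.35
position: [0.5714, -0.0657, 0.0847]
tool_rot: [3.141, -0.0, 1.517]
force: [-0.3, -0.3, -0.4]
grip_width: -0.0002
finger_force: 0.0
```

>>> arm_command([
  [[0.1,3,0],0,1],
  [[0.1,3,0],0,1],
  [[0.1,3,0],0,1],
  [[0.1,3,0],0,1],
  [[0.1,3,0],0,1],
])

```text
clock: 12.85
position: [0.5715, -0.0522, 0.0842]
tool_rot: [3.141, 0.001, 1.515]
force: [1.3, -3.8, 0.4]
grip_width: 0.0002
finger_force: 1.7
```

>>> arm_command([
  [[0.2,4,0],0,1],
  [[0.2,4,0],0,1],
  [[0.2,4,0],0,1],
  [[0.2,4,0],0,1],
  [[0.2,4,0],0,1],
  [[0.2,4,0],0,1],
  [[0.2,4,0],0,1],
  [[0.2,4,0],0,1],
  [[0.2,4,0],0,1],
  [[0.2,4,0],0,1],
])

```text
clock: 13.85
position: [0.5735, -0.0116, 0.0842]
tool_rot: [3.142, 0.0, 1.516]
force: [4.0, -3.9, -1.0]
grip_width: 0.0001
finger_force: 1.8
```

>>> arm_command([
  [[0.2,4,0],0,1],
  [[0.2,4,0],0,1],
  [[0.2,4,0],0,1],
  [[0.2,4,0],0,1],
  [[0.2,4,0],0,1],
  [[0.2,4,0],0,1],
  [[0.2,4,0],0,1],
  [[0,0,0],0,1],
])

```text
clock: 14.65
position: [0.5746, 0.0171, 0.0841]
tool_rot: [-3.141, -0.001, 1.517]
force: [0.6, -0.4, 0.2]
grip_width: -0.0002
finger_force: 0.0
```

```bash
python3 - <<'E'
from h import *
f=grab("wrist","w5");k=grab("scene","s5");s=bot.observe();print(s["position"],s["force"])
up=lambda im,x,y,w,h,W,H:cv2.resize(im[y:y+h,x:x+w],(W,H),interpolation=cv2.INTER_CUBIC)
cv2.imwrite("pics/c5.png",np.clip(np.hstack([up(f["image"],240,60,160,240,400,600),up(k["image"],370,140,107,160,400,600)])*1.4,0,255).astype(np.uint8)[:,:,::-1])
E
```

```text
[0.57448125 0.01659979 0.08406859] [ 0.65045459  0.87404845 -0.15580632]
```

View pics/c5.png

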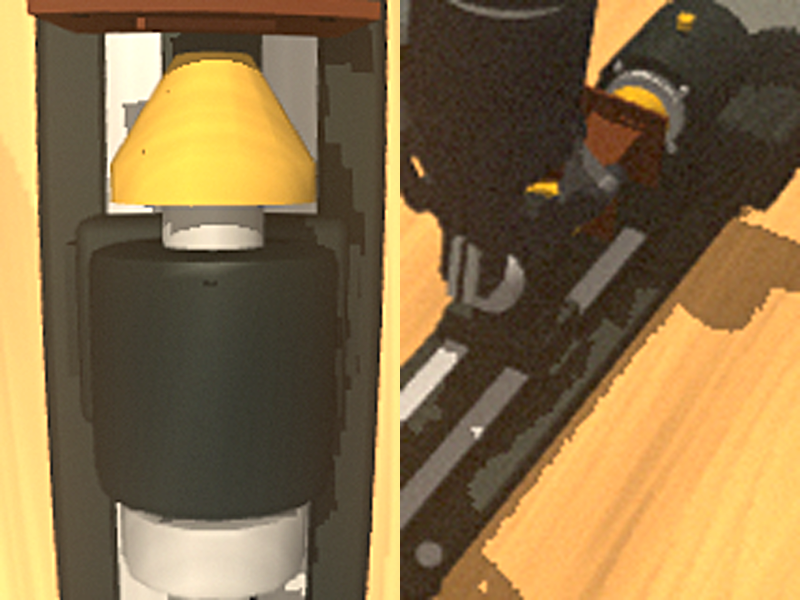

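The taper is aligned and just short of the bobbin's mouth. Pushing it home gently.

>>> arm_command([
  [[0.1,2,0],0,1],
  [[0.1,2,0],0,1],
  [[0.1,2,0],0,1],
  [[0.1,2,0],0,1],
  [[0.1,2,0],0,1],
  [[0.1,2,0],0,1],
])

```text
clock: 15.35
position: [0.5752, 0.0281, 0.0841]
tool_rot: [-3.141, 0.0, 1.516]
force: [-2.2, -5.3, -0.2]
grip_width: 0.0003
finger_force: 1.9
```

>>> arm_command([
  [[0.1,1,0],0,1],
  [[0.1,1,0],0,1],
  [[0,1,0],0,1],
])

```text
clock: 15.65
position: [0.5756, 0.0311, 0.0841]
tool_rot: [-3.141, 0.0, 1.516]
force: [-1.9, -4.2, -1.3]
grip_width: 0.0001
finger_force: 1.9
```

>>> arm_command([
  [[0,1,0],0,1],
  [[0,1,0],0,1],
])

```text
clock: 15.85
position: [0.5757, 0.0331, 0.0842]
tool_rot: [3.142, 0.0, 1.516]
force: [-1.7, -4.9, -3.5]
grip_width: 0.0003
finger_force: 2.0
```

>>> arm_command([
  [[0,1,0],0,1],
  [[0,1,0],0,1],
])

```text
clock: 16.05
position: [0.5758, 0.0346, 0.0842]
tool_rot: [3.141, 0.001, 1.515]
force: [-1.4, -8.7, -2.1]
grip_width: 0.0002
finger_force: 4.5
```

>>> arm_command([
  [[0,0.7,0],0,1],
  [[0,0,0],0,1],
])

```text
clock: 16.25
position: [0.5758, 0.0348, 0.0842]
tool_rot: [3.141, 0.001, 1.515]
force: [-0.7, -9.2, -2.2]
grip_width: 0.0001
finger_force: 4.4
```

>>> arm_command([
  [[0,0.7,0],0,1],
  [[0,0,0],0,1],
])

```text
clock: 16.45
position: [0.5758, 0.0351, 0.0842]
tool_rot: [3.141, 0.002, 1.515]
force: [-1.0, -11.0, -2.3]
grip_width: 0.0002
finger_force: 5.6
```

>>> arm_command([
  [[0,1,0],0,1],
  [[0,0.5,0],0,1],
  [[0,0,0],0,1],
  [[0,0,0],0,1],
])

```text
clock: 16.85
position: [0.5758, 0.0355, 0.0842]
tool_rot: [3.141, 0.003, 1.514]
force: [0.4, -16.0, -2.7]
grip_width: -0.0003
finger_force: 8.1
```

>>> arm_command([
  [[0,-5,0],0,1],
  [[-1,-15,0],0,1],
  [[-1,-20,0],0,1],
  [[0,0,30],0,1],
  [[0,0,40],0,1],
  [[0,0,40],0,1],
  [[0,0,40],0,1],
  [[0,-10,0],0,1],
  [[0,0,0],0,1],
  [[0,0,0],0,1],
])

```text
clock: 17.85
position: [0.5733, -0.0122, 0.2336]
tool_rot: [-3.141, -0.0, 1.515]
force: [0.1, 0.2, 0.1]
grip_width: -0.0001
finger_force: 0.0
```

```bash
python3 - <<'E'
from h import *
f=grab("wrist","w6");k=grab("scene","s6");g=grab("top","t6");s=bot.observe();print(s["position"],s["force"],s["clock"])
up=lambda im,x,y,w,h,W,H:cv2.resize(im[y:y+h,x:x+w],(W,H),interpolation=cv2.INTER_CUBIC)
cv2.imwrite("pics/c6.png",np.clip(np.hstack([up(f["image"],250,20,133,200,400,600),np.vstack([up(k["image"],370,140,107,80,400,300),up(g["image"],150,165,107,80,400,300)])])*1.4,0,255).astype(np.uint8)[:,:,::-1])
E
```

```text
[ 0.57334362 -0.01176801  0.23331492] [ 0.32453336  0.67383195 -0.08642626] 18.0
```

View pics/c6.png

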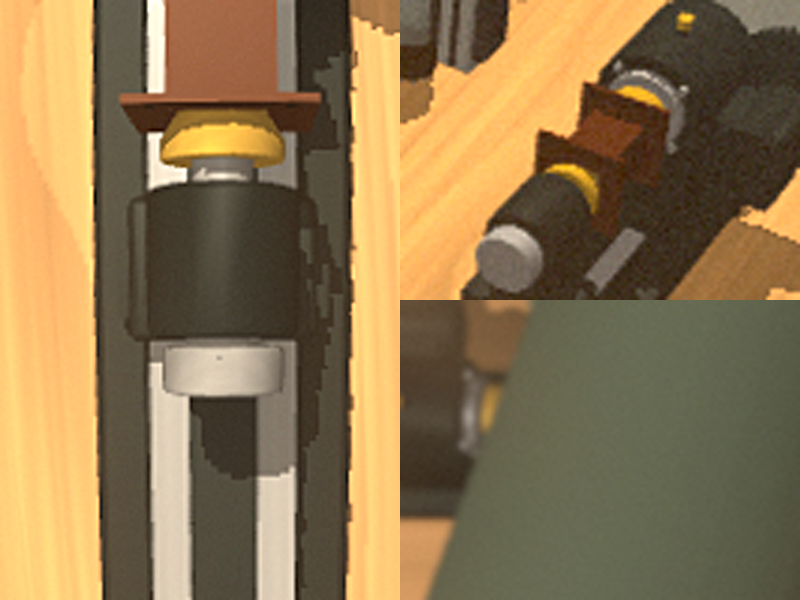

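The taper is home in the mouth: the push reached 16 N with almost no further travel. The bobbin is level and true between both cones, and the arm is clear of everything.

```bash
python3 -c "
from h import *
print(ticket.job_done())"
```

```text
the job is handed in; nothing more can be done
None
```

The larger bobbin is on the spindle up to the headstock cone, the tailstock centre is pushed home in its mouth, and the job is handed in at about 18 s; I saw no sign that anything else moved.

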